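Close the pastry pan and press its lid seam

ROBOT

A 6-joint arm with a two-finger parallel gripper is mounted at the origin on the work surface. World frame = base frame: x ahead of the robot, y to its left, z up, the work surface at z = 0. Lengths are in m, angles in rad, forces in N, time in s.
With the tool pointing down it reaches from about 0.375 to 0.975 m from the base axis. Payload 3.8 kg.
Tool frame: the origin (TCP) lies on the front face of the gripper's body, between the roots of the fingers; the fingertips stand r.finger_overhang ahead of it and the grasp point (between the pads) lies 45 mm ahead of it (r.finger_overhang is the distance from the TCP to the fingertips, in m); z points along the fingers, y is the line along which they close (so a half turn about z gives the same grasp; the last joint's range is limited). The gripper opens to 88 mm and grips with 3 to 60 N. Pads are 18 mm wide; open, the fingers measure 123 mm over their backs; the gripper's body (75 mm by 187 mm) begins 45 mm behind the grasp point.
Start: joints at [-1.154, 0.264, 1.604, -0, 1.274, -0.037], TCP at [0.296, -0.607, 0.303] pointing down, gripper open.
Joint ranges: [-2.63, 2.63], [-0.94, 2.18], [0.31, 2.57], [-1.31, 4.45], [0, 2.66], [-2.55, 2.55]. Speed limits (rad/s): [2.57, 2.57, 3.14, 3.14, 3.14, 3.14].

INTERFACE

Orientations are given as a unit quaternion [w, x, y, z].
In Python, from rig import r, get_image, outline_of, spot_point gives the robot as it stands.
- The arm moves only by the tool drive_tool, never from a script. Its argument "rows" is a list of rows, each an object with "gripper": the finger opening in mm, from 0 to 88.1; "slide": the shift along the tool's x, y, z in mm, a list of three; "angular": the turn, a rotation vector about the tool's x, y, z in degrees, a list of three. In form: [{"gripper": gripper, "slide": [dx, dy, dz], "angular": [wx, wy, wz]}, ...]. A call has exactly 10 rows; each row is the pose to reach, as a shift and turn from the pose commanded when the call began, along the tool's axes at that moment; what a row does not reach only later rows make up. A row lasts 1/8 s, in which the tool goes at most 62.5 mm and 10.7 degrees, less where a joint would pass 70% of its speed; a pose out of reach is approached as far as the arm can. A call with a gripper value outside its range is refused whole. The fingers move at their own pace and stop on an object; the grip force is fixed at half the most. Time passes only in rows, so rows that repeat a pose let the fingers close, or fill a call up. It gives the time, the measured TCP pose, the force, the opening and the grip force at its end, in the units of the state.
- r.sense(): the state, without advancing time (a new reading comes with each control period).
- get_image(name): name is "scene" or "side" or "wrist"; returns a dict with "frame" (400x640x3 uint8, red, green, blue), "intrinsics" (3x3 intrinsics, pixels), "R" (3x3) and "t" (3): a world point X has camera coordinates R X + t. Camera axes: x right, y down, z forward; pixel columns grow to the right and rows downward; lengths in m; the calibration is good to about 2 mm. A picture is of the moment at which its call begins. There is no depth.
- r.job_done(): hands the job in; it is judged then, once.
Trained networks look in a picture, given as the dict that the camera call returned (one of the last four; its "shot" number tells which), for a name from the list of things; names that differ only in an ending like _2 or _b are one class to them, and where a whole thing is asked for, a point or a joint stands for the part that bears it (a point fixed in the world has none). Each returns a list of dicts, best first, with "conf" (0 to 1); they miss things now and then, are a little off and sometimes report something else, mostly with a low value. They report only what shows in the picture. A call takes as long as a camera call.
- outline_of(picture, target): "region" (400x640 bool, what is visible of it) and "bbox" ([left, top, right, bottom] as shares, 0 to 1, of the picture: columns of its width, rows of its height, round what is visible of it).
- spot_point(picture, target): "position" ([column, row] as shares, 0 to 1, of the picture: columns of its width, rows of its height: a listed point, or the origin of a listed thing).
The state is a dict: "time_s": time; "joint_pos": joint angles; "joint_velocities": joint speeds; "joint_torque": joint torques, N m; "tcp_pos": TCP position; "tcp_rot": TCP orientation; "force": force on the tool from outside, world axes, zero at the start; "torque": the same for the moment, N m; "gripper_width": opening from 0.0 (shut) to 1.0 (fully open); "grip_force": force on a finger pad.
Only numpy, scipy, OpenCV 4.12 (cv2) and the standard library are available. Lean on these libraries where they do the work, as an engineer would, in place of code of your own. Each camera call takes 0.05 s, during which the arm holds its last target. There are 200 camera calls.

TASK

Close the pastry pan: lay the white lid flat in the pan's recess and let it go. Then take the stylus and run its tip slowly (about 3 cm a second) along the groove between lid and rim, tip down on the lid's lip all the way, from the round stud along the long side to the corner, round it and on along the short side to the oblong stud. Put the stylus back upright in its wooden stand, with the lid still in place, and leave the other things on the table where they are.

Things in the scene. Friction and masses are not known exactly. Their poses are not given: they have to be found in the camera images.
- pan: steel pastry pan of six tarts, fixed; 162 (x) by 192 (y) mm, rim top 50 mm above its origin (underside centre). Lid recess 134 (x) by 164 (y) mm, 10 mm deep, with a ledge all round at z = 40 mm; rim 14 mm wide. Two dark studs, 6 mm tall, on the rim: a round one (12 mm) on the long -x side, an oblong one (28 by 9 mm) on the short -y side
- lid: loose white inset lid, origin at its underside's centre. Base plate 130 (x) by 160 (y) by 4 mm; raised panel 114 by 144 mm to z = 12 mm leaves a lip 8 mm wide all round; central grip bar 14 (x) by 70 (y) mm, z = 12 to 40 mm. Fits the recess either way round, 2 mm spare each side, underside at pan z = 40 mm; a groove 8 to 12 mm wide, 6 mm deep, is left between panel and rim
- stylus: loose upright stylus, 110 mm long, 60 g; origin at the bottom of its tip, z up along it. Steel tip 6 mm thick to z = 16 mm, shank 10 mm thick to z = 40 mm, collar 26 mm wide at z = 40 to 44 mm, dark wooden handle 16 by 16 mm square (sides along its x and y) z = 44 to 110 mm. Stands in the stand's hole, collar on the stand's top
- stylus_tip (a point): bottom of the stylus tip (same point as the stylus's origin)
- stand: fixed wooden block, 70 by 70 mm, 60 mm tall, origin at the centre of its underside; upright hole 17 mm wide and 46 mm deep in the middle of its top. With the stylus parked, the tip is at the stand's z = 20 mm
- stand_hole0 (a point): centre of the mouth of the stand's hole, 60 mm above the table
- seam_start (a point): point on the floor of the groove (lid in place) beside the round stud, midway across the groove: pan frame (-62, 40, 44) mm
- seam_corner (a point): the groove's corner between the two studs, midway across both arms: pan frame (-62, -77, 44) mm
- seam_end (a point): point on the floor of the groove beside the oblong stud: pan frame (10, -77, 44) mm
- cups_a: stack of white paper cups, 75 mm wide, 120 mm tall; loose bystander, origin at the centre of its underside
- tart: single tart, 48 mm wide, 22 mm tall; loose bystander, origin at the centre of its underside
- spatula: serving spatula lying flat, handle towards its own -x; loose bystander

How it is judged:
On the way, in this order (a step that is already met when the one before it is completed fails the run):
1. the lid lies flat in the pan's recess, let go (horizontal distance between lid and pan below 0.006 m and z of lid in the frame of pan between 0.037 and 0.0425 m and angle between lid's own z axis and vertical below 0.03 rad and contact force between the fingers and lid below 0.1 N and linear speed of lid below 0.02 m/s), for 0.2 s.
2. the stylus tip is down in the groove beside the round stud, moving slower than 80 mm/s (x of stylus_tip in the frame of pan between -0.067 and -0.057 m and y of stylus_tip in the frame of pan between 0.032 and 0.048 m and z of stylus_tip in the frame of pan below 0.047 m and linear speed of stylus below 0.08 m/s), for 0.04 s.
3. the stylus tip is down in the groove further along the long side (pan y = 18 mm), moving slower than 80 mm/s (x of stylus_tip in the frame of pan between -0.067 and -0.057 m and y of stylus_tip in the frame of pan between 0.012 and 0.024 m and z of stylus_tip in the frame of pan below 0.047 m and linear speed of stylus below 0.08 m/s), for 0.04 s.
4. the stylus tip is down in the groove further along the long side (pan y = -4 mm), moving slower than 80 mm/s (x of stylus_tip in the frame of pan between -0.067 and -0.057 m and y of stylus_tip in the frame of pan between -0.01 and 0.002 m and z of stylus_tip in the frame of pan below 0.047 m and linear speed of stylus below 0.08 m/s), for 0.04 s.
5. the stylus tip is down in the groove further along the long side (pan y = -27 mm), moving slower than 80 mm/s (x of stylus_tip in the frame of pan between -0.067 and -0.057 m and y of stylus_tip in the frame of pan between -0.033 and -0.021 m and z of stylus_tip in the frame of pan below 0.047 m and linear speed of stylus below 0.08 m/s), for 0.04 s.
6. the stylus tip is down in the groove further along the long side (pan y = -50 mm), moving slower than 80 mm/s (x of stylus_tip in the frame of pan between -0.067 and -0.057 m and y of stylus_tip in the frame of pan between -0.056 and -0.044 m and z of stylus_tip in the frame of pan below 0.047 m and linear speed of stylus below 0.08 m/s), for 0.04 s.
7. the stylus tip is down in the groove at the corner, moving slower than 80 mm/s (x of stylus_tip in the frame of pan between -0.068 and -0.056 m and y of stylus_tip in the frame of pan between -0.083 and -0.071 m and z of stylus_tip in the frame of pan below 0.047 m and linear speed of stylus below 0.08 m/s), for 0.04 s.
8. the stylus tip is down in the groove further along the short side (pan x = -38 mm), moving slower than 80 mm/s (x of stylus_tip in the frame of pan between -0.044 and -0.032 m and y of stylus_tip in the frame of pan between -0.082 and -0.072 m and z of stylus_tip in the frame of pan below 0.047 m and linear speed of stylus below 0.08 m/s), for 0.04 s.
9. the stylus tip is down in the groove further along the short side (pan x = -14 mm), moving slower than 80 mm/s (x of stylus_tip in the frame of pan between -0.02 and -0.008 m and y of stylus_tip in the frame of pan between -0.082 and -0.072 m and z of stylus_tip in the frame of pan below 0.047 m and linear speed of stylus below 0.08 m/s), for 0.04 s.
10. the stylus tip is down in the groove at the oblong stud, moving slower than 80 mm/s (x of stylus_tip in the frame of pan between 0.002 and 0.018 m and y of stylus_tip in the frame of pan between -0.082 and -0.072 m and z of stylus_tip in the frame of pan below 0.047 m and linear speed of stylus below 0.08 m/s), for 0.04 s.
At the end, for the whole second after the job is handed in: the lid lies flat in the pan's recess (centre within 6 mm, underside within 2.5 mm of the ledge, level within 0.03 rad) and the stylus stands upright in the stand's hole (tip within 10 mm of its axis and at most 24 mm above the table, tilt under 0.1 rad), both at rest (horizontal distance between lid and pan below 0.006 m and z of lid in the frame of pan between 0.037 and 0.0425 m and angle between lid's own z axis and vertical below 0.03 rad and horizontal distance between stylus_tip and stand below 0.01 m and z of stylus_tip in the frame of stand below 0.024 m and angle between stylus's own z axis and vertical below 0.1 rad and linear speed of each of stylus, lid below 0.02 m/s); the robot touches nothing.
It fails at once if a bystander (cups_a) was moved more than 40 mm (distance of cups_a from where it was at the start of the episode above 0.04 m).
It fails at once if a bystander (tart) was moved more than 40 mm (distance of tart from where it was at the start of the episode above 0.04 m).
It fails at once if a bystander (spatula) was moved more than 40 mm (distance of spatula from where it was at the start of the episode above 0.04 m).
It also fails if it takes over 72 s, if anything falls off the work surface, if the arm or the gripper's body presses on something with over 40 N, if the wrist force passes 120 N, or if a joint passes its speed limit or range.

## Working session

There is one attempt and no reset: what is moved stays moved. The work goes in short steps, Python scripts to look and compute and a tool call to move; the robot and the scene stay as the last step left them, time stands still between calls to the robot, and variables do not carry over. Pictures are saved under pics/ and viewed, at most 13 in all, crops included, and the job is handed in when it is done.

Besides the shell and the picture viewer there is one more tool, called after "Call:" in YAML: its name, and indented under it one key for each argument. drive_tool: Moves the arm, as the interface text tells. Its arguments: {"type":"object","properties":{"rows":{"type":"array","items":{"type":"object","properties":{"gripper":{"type":"number"},"slide":{"type":"array","items":{"type":"number"}},"angular":{"type":"array","items":{"type":"number"}}}}}},"required":["rows"]}

```bash
mkdir -p pics; ls; cat > h.py <<'E'
import numpy as np, cv2
from rig import r,get_image,outline_of,spot_point
from scipy.spatial.transform import Rotation as Ro
def proj(p,X):
    c=np.asarray(p["R"])@np.asarray(X,float).T+np.asarray(p["t"])[:,None]; u=np.asarray(p["intrinsics"])@c; return (u[:2]/u[2]).T
def ray(p,uv):
    R=np.asarray(p["R"]);d=R.T@np.linalg.solve(np.asarray(p["intrinsics"]),[uv[0],uv[1],1.]);return -R.T@np.asarray(p["t"]),d
def atz(p,uv,z):
    o,d=ray(p,uv);return o+d*(z-o[2])/d[2]
def tri(obs):
    A=np.zeros((3,3));b=np.zeros(3)
    for p,uv in obs:
        o,d=ray(p,uv);d/=np.linalg.norm(d);P=np.eye(3)-np.outer(d,d);A+=P;b+=P@o
    X=np.linalg.solve(A,b);return X,[np.round(proj(p,[X])[0]-uv,1) for p,uv in obs]
def spots(p,names):
    o={}
    for n in names:
        q=spot_point(p,n)
        if q: o[n]=(np.array(q[0]["position"])*[640,400],q[0]["conf"])
    return o
def save(p,n): cv2.imwrite(f"pics/{n}.png",p["frame"][:,:,::-1])
E
python3 - <<'E'
from h import *
np.set_printoptions(precision=3,suppress=True)
print(r.finger_overhang,r.sense())
N=["pan","lid","stylus","stylus_tip","stand","stand_hole0","seam_start","seam_corner","seam_end","cups_a","tart","spatula"]
P={c:get_image(c) for c in("scene","side","wrist")}
S={}
for c,p in P.items():
    save(p,c+"0"); S[c]=spots(p,N)
    print(c,{k:(v[0].round(),round(v[1],2)) for k,v in S[c].items()}, "cam",ray(p,(320,200))[0])
for n in N:
    o=[(P[c],S[c][n][0]) for c in P if n in S[c]]
    if len(o)>1: print(n,*tri(o))
cv2.imwrite("pics/all0.png",np.vstack([P["scene"]["frame"],P["side"]["frame"]])[:,:,::-1][::1,::1])
E
```

```text
pics
0.064 {'time_s': 0.0, 'joint_pos': array([-1.154,  0.265,  1.605, -0.   ,  1.274, -0.037]), 'joint_velocities': array([ 0.001,  0.001,  0.001, -0.001,  0.002,  0.   ]), 'joint_torque': array([  0.   , -50.21 , -35.688,   0.073,   0.029,  -0.   ]), 'tcp_pos': array([ 0.296, -0.606,  0.301]), 'tcp_rot': array([-0.001,  0.974,  0.225, -0.   ]), 'force': array([-0.213, -0.165, -0.603]), 'torque': array([-0.011, -0.041, -0.019]), 'grip_force': 0.0, 'gripper_width': 1.0007599252068093}
scene {'pan': (array([335., 229.]), 0.92), 'lid': (array([172., 227.]), 0.87), 'stylus': (array([448., 161.]), 0.79), 'stand': (array([443., 169.]), 0.73), 'stand_hole0': (array([452., 151.]), 0.8), 'seam_start': (array([338., 194.]), 0.93), 'seam_corner': (array([294., 213.]), 0.63), 'seam_end': (array([307., 237.]), 0.64), 'cups_a': (array([454., 265.]), 0.63), 'tart': (array([366., 152.]), 0.54), 'spatula': (array([279., 164.]), 0.88)} cam [ 1.166 -0.121  1.073]
side {'pan': (array([300., 237.]), 0.71), 'lid': (array([352., 142.]), 0.81), 'stylus': (array([325., 385.]), 0.71), 'stand': (array([329., 
[... 335 characters left out ...]
 0.045 -0.001] [array([-0.8, -0.7]), array([-1. ,  0.6])]
lid [ 0.501 -0.332  0.006] [array([0.2, 0.3]), array([ 0.2, -0.2])]
stylus [0.476 0.366 0.031] [array([0.6, 0.5]), array([ 1. , -0.7])]
stand [ 0.47   0.363 -0.013] [array([0.8, 0.6]), array([ 1.4, -1. ])]
stand_hole0 [0.47  0.368 0.064] [array([0.1, 0.1]), array([ 0.3, -0.2])]
seam_start [0.52  0.068 0.045] [array([0.2, 0.2]), array([ 0.3, -0.2])]
seam_corner [ 0.546 -0.044  0.039] [array([0.1, 0.1]), array([ 0.2, -0.1])]
seam_end [ 0.615 -0.028  0.043] [array([-0.6, -0.6]), array([-0.7,  0.5])]
cups_a [ 0.737  0.29  -0.   ] [array([-0.4, -0.2]), array([-0.5,  0.3])]
tart [0.381 0.175 0.006] [array([-0.8, -0.9]), array([-1.3,  0.9])]
```

View pics/scene0.png

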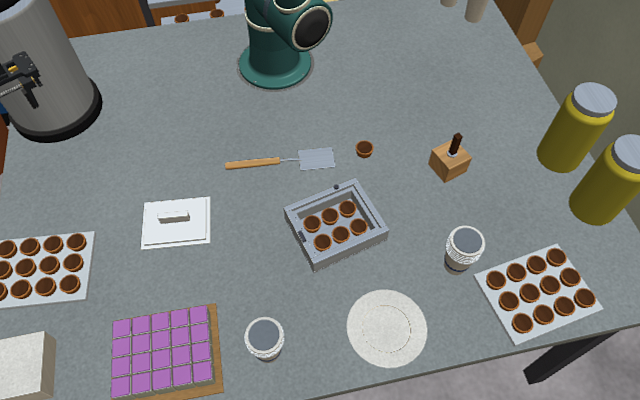

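View pics/side0.png

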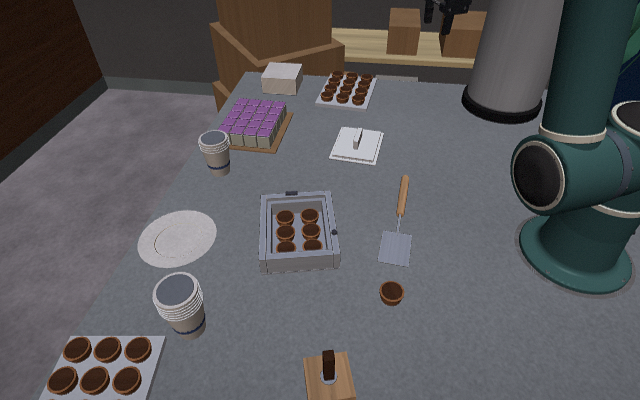

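The scene view shows the pan at about (335,225), the lid at (175,222) and the stylus in its stand at (452,150). The tart is at (365,149), the spatula at (280,160) and the cups at (463,247). The networks agree with all of these. Next I'll fit the poses by silhouette.

```bash
cat >> h.py <<'E'
from scipy.optimize import minimize
def box(x,y,z0,z1): return np.array([[i*x/2,j*y/2,k] for i in(-1,1) for j in(-1,1) for k in(z0,z1)])
MOD={"pan":box(.162,.192,0,.05),"lid":np.vstack([box(.13,.16,0,.004),box(.114,.144,.004,.012),box(.014,.07,.012,.04)]),"stand":box(.07,.07,0,.06)}
def place(M,q,z): 
    c,s=np.cos(q[2]),np.sin(q[2]); return M@np.array([[c,-s,0],[s,c,0],[0,0,1]]).T+[q[0],q[1],z]
def hullmask(pts,S=4):
    m=np.zeros((400*S//2,640*S//2),np.uint8); cv2.fillConvexPoly(m,cv2.convexHull(((pts+.5)*(S/2)*16).round().astype(np.int32)),1,cv2.LINE_AA,4); return m
def fit(pics,name,q0,z=0.):
    T=[]
    for p in pics:
        o=outline_of(p,name)
        if not o: continue
        m=o[0]["region"].astype(np.uint8); n,l,st,_=cv2.connectedComponentsWithStats(m); m=l==1+np.argmax(st[1:,4])
        ys,xs=np.nonzero(m); pts=np.concatenate([np.c_[xs+a,ys+b] for a in(-.5,.5) for b in(-.5,.5)]).astype(np.float32)
        T.append((p,hullmask(pts)))
    def cost(q):
        return sum((hullmask(proj(p,place(MOD[name],q,z)))!=t).sum()/t.sum() for p,t in T)
    best=min((minimize(cost,[q0[0],q0[1],q0[2]+d],method="Nelder-Mead",options=dict(initial_simplex=np.array(q0)+[0,0,d]+np.array([[0,0,0],[.01,0,0],[0,.01,0],[0,0,.1]]),xatol=1e-4,fatol=1e-4)) for d in(-.2,0,.2)),key=lambda a:a.fun)
    return best.x,best.fun/max(1,len(T)),len(T)
E
python3 - <<'E'
from h import *
np.set_printoptions(precision=4,suppress=True)
a,b=get_image("scene"),get_image("side")
for n,q in(("pan",(.58,.04,.23)),("lid",(.50,-.332,0.1)),("stand",(.47,.365,.2))):
    for ps in([a,b],[a],[b]): print(n,fit(ps,n,q))
for n in("stylus","spatula"):
  for p in(a,b):
    o=outline_of(p,n)
    if o: print(n,o[0]["conf"],np.array(o[0]["bbox"])*[640,400,640,400])
p=b; 
print("spatula",atz(a,(226,166),.01),atz(a,(335,157),.0), "lid bar",atz(a,(160,217),.04),atz(a,(188,215),.04))
E
```

```text
pan (array([0.586 , 0.0453, 0.238 ]), np.float64(0.020680439422016993), 2)
pan (array([0.5861, 0.0458, 0.2412]), np.float64(0.023099133782483156), 1)
pan (array([0.5859, 0.0452, 0.2343]), np.float64(0.01750030034840415), 1)
lid (array([ 0.4871, -0.3234, -0.1006]), np.float64(0.06029214614752559), 2)
lid (array([ 0.4868, -0.3234, -0.1007]), np.float64(0.03414561884304866), 1)
lid (array([ 0.4882, -0.3215, -0.0767]), np.float64(0.08152705915256607), 1)
stand (array([0.4733, 0.3656, 0.3196]), np.float64(0.06341562918785537), 2)
stand (array([0.4741, 0.3672, 0.3109]), np.float64(0.07918898240244836), 1)
stand (array([0.4729, 0.3653, 0.3247]), np.float64(0.03746525847693163), 1)
stylus 0.68 [445.376 131.32  460.288 160.4  ]
stylus 0.63 [317.824 352.32  336.576 385.48 ]
spatula 0.76 [224.192 146.6   335.424 166.6  ]
spatula [ 0.3533 -0.1849  0.01  ] [0.3776 0.0958 0.    ] lid bar [ 0.4899 -0.3509  0.04  ] [ 0.4984 -0.2868  0.04  ]
```

```bash
cat >> h.py <<'E'
def Rt(yaw): 
    y=np.radians(yaw); x=np.array([np.cos(y),np.sin(y),0]); z=np.array([0,0,-1.]); return np.c_[x,np.cross(z,x),z]
def go(xyz,yaw):
    s=r.sense(); q=s["tcp_rot"]; R=Ro.from_quat([q[1],q[2],q[3],q[0]]).as_matrix(); p=s["tcp_pos"]
    x=np.degrees(np.arctan2(R[1,0],R[0,0])); 
    print("now",p.round(4),"yaw %.2f"%x,"t",round(s["time_s"],2),"F",s["force"].round(1),"w",round(s["gripper_width"]*88.1,1),"g",round(s["grip_force"],1))
    print("slide",(R.T@(np.array(xyz)-p)*1000).round(1),"ang",np.degrees(Ro.from_matrix(R.T@Rt(yaw)).as_rotvec()).round(2))
E
python3 - <<'E'
from h import *
p=get_image("wrist"); print((np.asarray(p["R"]).T@[0,0,1]).round(3), p["intrinsics"])
go((.487,-.37,.25),84.3)
E
```

```text
[-0.236 -0.115 -0.965] [[291.60183823   0.         323.41000507]
 [  0.         291.60183823 193.66991869]
 [  0.           0.           1.        ]]
now [ 0.2959 -0.6067  0.3027] yaw 26.00 t 2.9 F [-1.   1.   0.2] w 88.0 g 0.0
slide [ 275.5 -129.    52.7] ang [  0.    0.  -58.3]
```

Call:
drive_tool:
  rows:
    - {"gripper": 50, "slide": [50, -28, 14], "angular": [0, 0, -10]}
    - {"gripper": 50, "slide": [100, -56, 28], "angular": [0, 0, -20]}
    - {"gripper": 50, "slide": [150, -84, 42], "angular": [0, 0, -30]}
    - {"gripper": 50, "slide": [200, -112, 56], "angular": [0, 0, -40]}
    - {"gripper": 50, "slide": [245, -138, 70], "angular": [0, 0, -50]}
    - {"gripper": 50, "slide": [280, -158, 80], "angular": [0, 0, -58.3]}
    - {"gripper": 50, "slide": [293, -165, 83], "angular": [0, 0, -58.3]}
    - {"gripper": 50, "slide": [293, -165, 83], "angular": [0, 0, -58.3]}
    - {"gripper": 50, "slide": [293, -165, 83], "angular": [0, 0, -58.3]}
    - {"gripper": 50, "slide": [293, -165, 83], "angular": [0, 0, -58.3]}

```text
time_s: 4.15
tcp_pos: [0.4865, -0.3313, 0.2202]
tcp_rot: [0.0, 0.742, 0.67, -0.0]
force: [-0.2, -0.1, -0.2]
gripper_width: 0.565
grip_force: 0.0
```

```bash
python3 - <<'E'
from h import *
np.set_printoptions(precision=4,suppress=True)
p=get_image("wrist"); f=fit([p],"lid",(.487,-.3234,-.1)); print(f)
im=p["frame"].copy()
for u in proj(p,place(MOD["lid"],f[0],0)): cv2.circle(im,tuple(int(v) for v in u.round()),2,(255,0,0),-1)
cv2.imwrite("pics/w1.png",im[:,:,::-1])
go((f[0][0],f[0][1],.079),90+np.degrees(f[0][2]))
E
```

```text
(array([ 0.4877, -0.3231, -0.1024]), np.float64(0.027915295093439776), 1)
now [ 0.4865 -0.331   0.22  ] yaw 84.19 t 4.25 F [-0.3 -0.8 -0.9] w 49.6 g 0.0
slide [  8.1   0.3 141. ] ang [0.03 0.03 0.06]
```

View pics/w1.png

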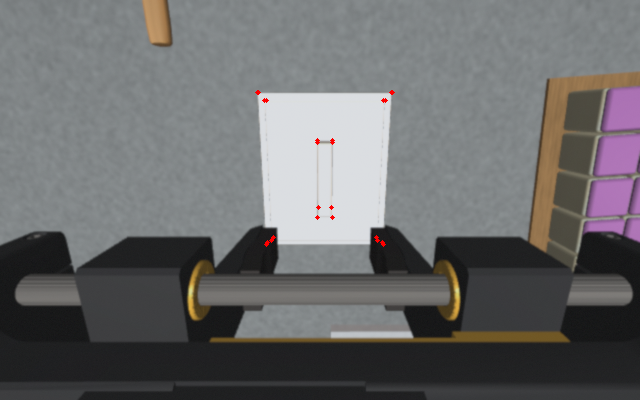

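The overlay agrees with the lid: its outline is at x 258–392, y 93–243, and the bar is at (325,141–217). I'll descend and grip.

Call:
drive_tool:
  rows:
    - {"gripper": 50, "slide": [4, 0, 40], "angular": [0, 0, 0]}
    - {"gripper": 50, "slide": [8, 0, 80], "angular": [0, 0, 0]}
    - {"gripper": 50, "slide": [8, 0, 115], "angular": [0, 0, 0]}
    - {"gripper": 50, "slide": [8, 0, 132], "angular": [0, 0, 0]}
    - {"gripper": 50, "slide": [8, 0, 141], "angular": [0, 0, 0]}
    - {"gripper": 50, "slide": [8, 0, 141], "angular": [0, 0, 0]}
    - {"gripper": 8, "slide": [8, 0, 141], "angular": [0, 0, 0]}
    - {"gripper": 8, "slide": [8, 0, 141], "angular": [0, 0, 0]}
    - {"gripper": 8, "slide": [8, 0, 141], "angular": [0, 0, 0]}
    - {"gripper": 8, "slide": [8, 0, 141], "angular": [0, 0, 0]}

```text
time_s: 5.5
tcp_pos: [0.4879, -0.3221, 0.0791]
tcp_rot: [0.0, 0.741, 0.671, 0.0]
force: [-0.1, 0.8, 1.5]
gripper_width: 0.157
grip_force: 30.0
```

```bash
python3 - <<'E'
from h import *
go((.586,.0453,.22),103.6)
E
```

```text
now [ 0.4879 -0.3221  0.0791] yaw 84.30 t 5.5 F [-0.1  0.8  1.5] w 13.8 g 30.0
slide [ 375.2   61.2 -140.9] ang [  0.03   0.03 -19.3 ]
```

Call:
drive_tool:
  rows:
    - {"gripper": 8, "slide": [0, 0, -35], "angular": [0, 0, 0]}
    - {"gripper": 8, "slide": [15, 2, -70], "angular": [0, 0, 0]}
    - {"gripper": 8, "slide": [55, 8, -90], "angular": [0, 0, -3]}
    - {"gripper": 8, "slide": [105, 16, -90], "angular": [0, 0, -7]}
    - {"gripper": 8, "slide": [155, 25, -90], "angular": [0, 0, -10]}
    - {"gripper": 8, "slide": [205, 33, -90], "angular": [0, 0, -13]}
    - {"gripper": 8, "slide": [255, 41, -90], "angular": [0, 0, -16]}
    - {"gripper": 8, "slide": [305, 50, -90], "angular": [0, 0, -19]}
    - {"gripper": 8, "slide": [345, 57, -90], "angular": [0, 0, -19.3]}
    - {"gripper": 8, "slide": [365, 60, -90], "angular": [0, 0, -19.3]}

```text
time_s: 6.75
tcp_pos: [0.5837, 0.0371, 0.1684]
tcp_rot: [-0.0, 0.618, 0.787, -0.0]
force: [0.6, -0.4, -2.1]
gripper_width: 0.156
grip_force: 30.0
```

Call:
drive_tool:
  rows:
    - {"gripper": 8, "slide": [6, 1, 0], "angular": [0, 0, 0]}
    - {"gripper": 8, "slide": [9, 1, 0], "angular": [0, 0, 0]}
    - {"gripper": 8, "slide": [9, 1, 0], "angular": [0, 0, 0]}
    - {"gripper": 8, "slide": [9, 1, 0], "angular": [0, 0, 0]}
    - {"gripper": 8, "slide": [9, 1, 0], "angular": [0, 0, 0]}
    - {"gripper": 8, "slide": [9, 1, 0], "angular": [0, 0, 0]}
    - {"gripper": 8, "slide": [9, 1, 0], "angular": [0, 0, 0]}
    - {"gripper": 8, "slide": [9, 1, 0], "angular": [0, 0, 0]}
    - {"gripper": 8, "slide": [9, 1, 0], "angular": [0, 0, 0]}
    - {"gripper": 8, "slide": [9, 1, 0], "angular": [0, 0, 0]}

```text
time_s: 8.0
tcp_pos: [0.5825, 0.0443, 0.1687]
tcp_rot: [-0.0, 0.618, 0.786, -0.0]
force: [0.2, 0.1, -0.7]
gripper_width: 0.154
grip_force: 30.0
```

```bash
python3 - <<'E'
from h import *
np.set_printoptions(precision=4,suppress=True)
s=r.sense();z=s["tcp_pos"][2]-.079
ps=[get_image("scene"),get_image("side"),get_image("wrist")]
for k in([0,1],[2]): print("lid",fit([ps[i] for i in k],"lid",(.586,.045,.238),z))
go((.586,.0453,.119),103.6)
save(ps[2],"w2");save(ps[1],"s2")
cv2.imwrite("pics/c2.png",np.vstack([cv2.resize(ps[1]["frame"][120:290,180:430],(500,300)),cv2.resize(ps[2]["frame"][0:300],(500,234))])[:,:,::-1])
E
```

```text
lid (array([ 0.5963, -0.0253,  0.2127]), np.float64(3.87681194220094), 2)
lid (array([0.5821, 0.0431, 0.2369]), np.float64(0.5084666611224483), 1)
now [0.5825 0.0443 0.1687] yaw 103.60 t 8.3 F [-0.5 -0.4 -1. ] w 14.0 g 30.0
slide [ 0.2  3.6 49.7] ang [-0. -0.  0.]
```

View pics/c2.png

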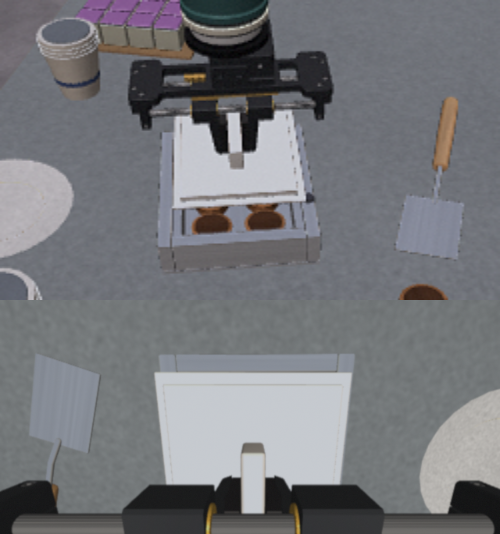

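```bash
python3 - <<'E'
from h import *
np.set_printoptions(precision=1,suppress=True)
p=get_image("wrist"); s=r.sense()["tcp_pos"]
c=p["frame"][40:190,170:490]; S=2.5
im=cv2.resize(c,None,fx=S,fy=S,interpolation=cv2.INTER_CUBIC)
P=place(MOD["pan"],(.586,.0453,.238),0); L=place(MOD["lid"][:8],(s[0],s[1],np.radians(13.6)),s[2]-.079)
rec=place(box(.134,.164,.05,.05),(.586,.0453,.238),0)
for M,col in((P,(255,0,0)),(L,(0,160,0)),(rec,(0,0,255))):
    for u in proj(p,M):
        print(u,end=" "); cv2.circle(im,tuple(int(v) for v in ((u+.5-[170,40])*S)),2,col,-1)
    print()
cv2.imwrite("pics/c3.png",im[:,:,::-1])
E
```

```text
[245.  287.8] [229.1 323.2] [228.   77.5] [203.3  68. ] [410.9 287.7] [428.8 323. ] [429.6  77.4] [457.1  67.8] 
[226.9 344.2] [225.  348.9] [200.3  89.7] [197.1  89.1] [422.2 344.2] [424.2 348.8] [449.6  89.7] [452.8  89.1] 
[245.1 308.3] [245.1 308.3] [227.2  91.2] [227.2  91.2] [412.9 308.2] [412.9 308.2] [433.  91.] [433.  91.]
```

View pics/c3.png

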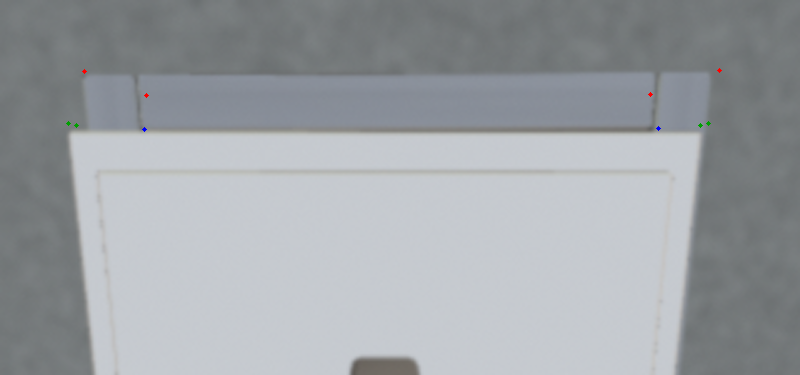

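The crop shows the pan's far rim corners at (84,76) and (711,73), and the lid's at (69,133) and (702,132). So the lid sits about 1.5 mm back along pan y relative to the TCP, and the target has to make up for that.

Call:
drive_tool:
  rows:
    - {"gripper": 8, "slide": [1.7, 3.2, 6], "angular": [0, 0, 0]}
    - {"gripper": 8, "slide": [1.7, 3.2, 14], "angular": [0, 0, 0]}
    - {"gripper": 8, "slide": [1.7, 3.2, 22], "angular": [0, 0, 0]}
    - {"gripper": 8, "slide": [1.7, 3.2, 29], "angular": [0, 0, 0]}
    - {"gripper": 8, "slide": [1.7, 3.2, 33], "angular": [0, 0, 0]}
    - {"gripper": 8, "slide": [1.7, 3.2, 35], "angular": [0, 0, 0]}
    - {"gripper": 8, "slide": [1.7, 3.2, 38], "angular": [0, 0, 0]}
    - {"gripper": 8, "slide": [1.7, 3.2, 41], "angular": [0, 0, 0]}
    - {"gripper": 8, "slide": [1.7, 3.2, 43], "angular": [0, 0, 0]}
    - {"gripper": 8, "slide": [1.7, 3.2, 43], "angular": [0, 0, 0]}

```text
time_s: 9.6
tcp_pos: [0.5851, 0.0466, 0.1256]
tcp_rot: [-0.0, 0.618, 0.786, -0.0]
force: [0.5, -0.3, -1.0]
gripper_width: 0.154
grip_force: 30.0
```

```bash
python3 - <<'E'
from h import *
go((.586,.0453,.119),103.6)
p=get_image("wrist")
cv2.imwrite("pics/c4.png",cv2.resize(p["frame"][0:220,170:490],None,fx=2.5,fy=2.5,interpolation=cv2.INTER_CUBIC)[:,:,::-1])
E
```

```text
now [0.5851 0.0466 0.1256] yaw 103.60 t 9.6 F [ 0.5 -0.3 -1. ] w 13.6 g 30.0
slide [-1.5  0.6  6.6] ang [-0.02 -0.    0.  ]
```

View pics/c4.png

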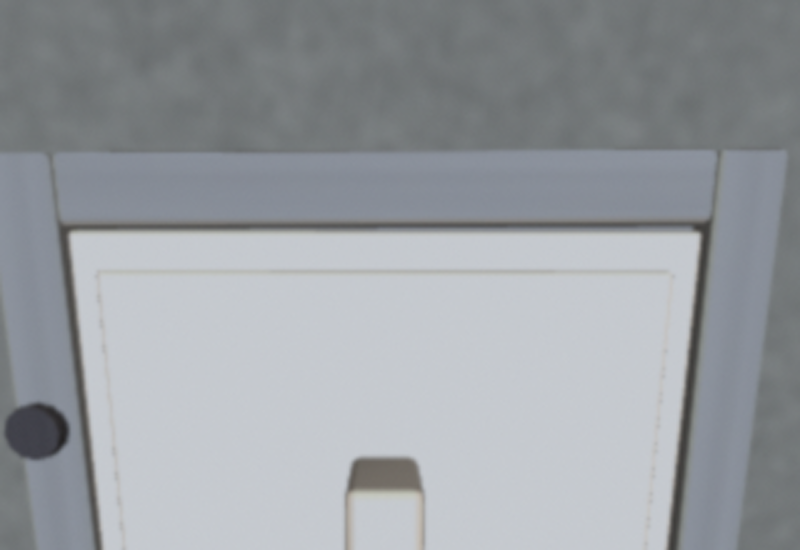

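The lid is centred in the recess, with even dark gaps left, right and far, and no contact force. I'll lower it, release and lift away.

Call:
drive_tool:
  rows:
    - {"gripper": 8, "slide": [0, 0, 2], "angular": [0, 0, 0]}
    - {"gripper": 8, "slide": [0, 0, 4], "angular": [0, 0, 0]}
    - {"gripper": 8, "slide": [0, 0, 5.5], "angular": [0, 0, 0]}
    - {"gripper": 8, "slide": [0, 0, 6.5], "angular": [0, 0, 0]}
    - {"gripper": 8, "slide": [0, 0, 6.5], "angular": [0, 0, 0]}
    - {"gripper": 45, "slide": [0, 0, 6.5], "angular": [0, 0, 0]}
    - {"gripper": 45, "slide": [0, 0, 6.5], "angular": [0, 0, 0]}
    - {"gripper": 45, "slide": [0, 0, 5], "angular": [0, 0, 0]}
    - {"gripper": 45, "slide": [0, 0, -20], "angular": [0, 0, 0]}
    - {"gripper": 45, "slide": [0, 0, -60], "angular": [0, 0, 0]}

```text
time_s: 10.9
tcp_pos: [0.5839, 0.0466, 0.1848]
tcp_rot: [-0.001, 0.618, 0.786, -0.001]
force: [0.5, -0.4, 0.4]
gripper_width: 0.51
grip_force: 0.0
```

```bash
python3 - <<'E'
from h import *
np.set_printoptions(precision=4,suppress=True)
go((.47,.365,.30),103.6+90)
p=get_image("wrist"); save(p,"w5")
print(fit([p],"lid",(.585,.045,.238),.04),fit([p],"pan",(.586,.045,.238),0.))
for n in("seam_start","seam_corner","seam_end"):
    q=spots(p,[n]); print(n,q, atz(p,q[n][0],.044) if q else "")
E
```

```text
now [0.5839 0.0466 0.1848] yaw 103.60 t 10.9 F [ 0.5 -0.4  0.4] w 44.9 g 0.0
slide [ 336.4  -36.3 -114.8] ang [ -0.14  -0.21 -90.  ]
(array([0.5848, 0.046 , 0.2302]), np.float64(0.14847305176336748), 1) (array([0.5851, 0.0452, 0.2398]), np.float64(0.25878136200716845), 1)
seam_start {'seam_start': (array([245.312, 156.   ]), 0.85)} [0.5159 0.0681 0.044 ]
seam_corner {'seam_corner': (array([ 87.616, 230.68 ]), 0.48)} [ 0.4    -0.0232  0.044 ]
seam_end {}
```

Call:
drive_tool:
  rows:
    - {"gripper": 60, "slide": [20, -2, -40], "angular": [0, 0, 0]}
    - {"gripper": 60, "slide": [65, -7, -75], "angular": [0, 0, -2]}
    - {"gripper": 60, "slide": [115, -12, -85], "angular": [0, 0, -4.7]}
    - {"gripper": 60, "slide": [165, -18, -85], "angular": [0, 0, -4.7]}
    - {"gripper": 60, "slide": [215, -23, -85], "angular": [0, 0, -4.7]}
    - {"gripper": 60, "slide": [265, -28, -85], "angular": [0, 0, -4.7]}
    - {"gripper": 60, "slide": [310, -33, -85], "angular": [0, 0, -4.7]}
    - {"gripper": 60, "slide": [336, -36, -85], "angular": [0, 0, -4.7]}
    - {"gripper": 60, "slide": [336, -36, -85], "angular": [0, 0, -4.7]}
    - {"gripper": 60, "slide": [336, -36, -85], "angular": [0, 0, -4.7]}

```text
time_s: 12.45
tcp_pos: [0.471, 0.3639, 0.2694]
tcp_rot: [-0.0, 0.586, 0.811, -0.001]
force: [-0.8, -0.2, 0.4]
gripper_width: 0.682
grip_force: 0.0
```

```bash
python3 - <<'E'
from h import *
np.set_printoptions(precision=4,suppress=True)
p=get_image("wrist"); a,b=get_image("scene"),get_image("side")
MOD["stylus"]=box(.016,.016,.044,.110)
for ps in([p],[b],[p,b]): print("stylus",fit(ps,"stylus",(.471,.367,.3),.02), "stand",fit(ps,"stand",(.472,.366,.32)))
print("lid",fit([a,b],"lid",(.585,.045,.238),.04))
print("pan",fit([a,b],"pan",(.585,.045,.238),.0))
q=spots(p,["stand_hole0"]);print(q and atz(p,q["stand_hole0"][0],.06))
cv2.imwrite("pics/c6.png",cv2.resize(p["frame"][60:260,220:420],None,fx=3,fy=3,interpolation=cv2.INTER_CUBIC)[:,:,::-1])
go((.4725,.3665,.136),108.3)
E
```

```text
stylus (array([0.4711, 0.3695, 0.006 ]), np.float64(0.20350404312668463), 1) stand (array([0.472 , 0.3671, 0.3235]), np.float64(0.013758074855762118), 1)
stylus (array([0.4721, 0.371 , 0.7576]), np.float64(0.1815165876777251), 1) stand (array([0.4729, 0.3654, 0.3234]), np.float64(0.026129068588805045), 1)
stylus (array([0.4715, 0.3696, 0.7481]), np.float64(0.217487640679092), 2) stand (array([0.4721, 0.367 , 0.3282]), np.float64(0.028824239287327524), 2)
lid (array([0.5874, 0.0435, 0.2459]), np.float64(0.755735226675421), 2)
pan (array([0.5871, 0.042 , 0.2351]), np.float64(0.8276794784369641), 2)
[0.4729 0.3688 0.06  ]
now [0.4712 0.3648 0.2707] yaw 108.30 t 13.25 F [ 0.1 -0.3  0.3] w 60.3 g 0.0
slide [  1.2   1.7 134.7] ang [ 0. -0.  0.]
```

View pics/c6.png

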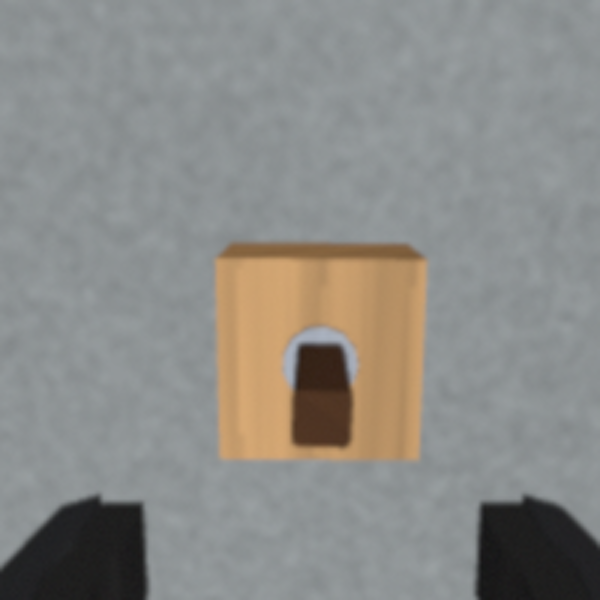

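The crop shows the handle's top face at about (322,418) and the stand at 217–425. Both are square to the tool.

```bash
python3 - <<'E'
from h import *
np.set_printoptions(precision=4,suppress=True)
p=get_image("wrist")
X=atz(p,(220+322/3-.5,60+418/3-.5),.13); print(X, atz(p,(220+321/3-.5,60+362/3-.5),.064))
go((X[0],X[1],.136),108.3)
E
```

```text
[0.4722 0.3681 0.13  ] [0.4725 0.3687 0.064 ]
now [0.4712 0.3648 0.2707] yaw 108.31 t 13.3 F [-0.1  0.3 -0.1] w 59.8 g 0.0
slide [  2.8   2.  134.7] ang [ 0.   -0.    0.01]
```

Call:
drive_tool:
  rows:
    - {"gripper": 60, "slide": [2, 1, 40], "angular": [0, 0, 0]}
    - {"gripper": 60, "slide": [2.8, 2, 80], "angular": [0, 0, 0]}
    - {"gripper": 60, "slide": [2.8, 2, 115], "angular": [0, 0, 0]}
    - {"gripper": 60, "slide": [2.8, 2, 130], "angular": [0, 0, 0]}
    - {"gripper": 60, "slide": [2.8, 2, 134.7], "angular": [0, 0, 0]}
    - {"gripper": 35, "slide": [2.8, 2, 134.7], "angular": [0, 0, 0]}
    - {"gripper": 10, "slide": [2.8, 2, 134.7], "angular": [0, 0, 0]}
    - {"gripper": 10, "slide": [2.8, 2, 134.7], "angular": [0, 0, 0]}
    - {"gripper": 10, "slide": [2.8, 2, 134.7], "angular": [0, 0, 0]}
    - {"gripper": 10, "slide": [2.8, 2, 134.7], "angular": [0, 0, 0]}

```text
time_s: 14.55
tcp_pos: [0.4724, 0.3681, 0.1364]
tcp_rot: [0.0, 0.586, 0.811, 0.0]
force: [0.4, -0.0, 1.5]
gripper_width: 0.178
grip_force: 30.0
```

```bash
python3 - <<'E'
from h import *
go((.4722,.3682,.20),108.3)
E
```

```text
now [0.4724 0.3681 0.1364] yaw 108.30 t 14.55 F [ 0.4 -0.   1.5] w 15.7 g 30.0
slide [  0.1  -0.1 -63.6] ang [ 0.03 -0.01  0.  ]
```

Call:
drive_tool:
  rows:
    - {"gripper": 10, "slide": [0, 0, -25], "angular": [0, 0, 0]}
    - {"gripper": 10, "slide": [0, 0, -58], "angular": [0, 0, 0]}
    - {"gripper": 10, "slide": [-30, -5, -70], "angular": [0, 0, 0]}
    - {"gripper": 10, "slide": [-75, -13, -70], "angular": [0, 0, 0]}
    - {"gripper": 10, "slide": [-125, -22, -70], "angular": [0, 0, 0]}
    - {"gripper": 10, "slide": [-175, -31, -70], "angular": [0, 0, 0]}
    - {"gripper": 10, "slide": [-225, -40, -65], "angular": [0, 0, 0]}
    - {"gripper": 10, "slide": [-265, -47, -58], "angular": [0, 0, 0]}
    - {"gripper": 10, "slide": [-290, -51, -50], "angular": [0, 0, 0]}
    - {"gripper": 10, "slide": [-297, -52.5, -46], "angular": [0, 0, 0]}

```text
time_s: 15.8
tcp_pos: [0.5154, 0.0683, 0.1814]
tcp_rot: [-0.0, 0.587, 0.81, -0.0]
force: [-0.6, -0.3, -0.4]
gripper_width: 0.178
grip_force: 30.0
```

```bash
python3 - <<'E'
from h import *
np.set_printoptions(precision=4,suppress=True)
s=r.sense()["tcp_pos"]
ps={c:get_image(c) for c in("wrist","scene","side")}
for c,p in ps.items():
    q=spots(p,["stylus_tip","seam_start","seam_corner","seam_end"])
    for k,v in q.items(): print(c,k,v,atz(p,v[0],s[2]-.1164 if k=="stylus_tip" else .044))
P=place(np.array([[-.062,.04,.044],[-.062,-.077,.044],[.01,-.077,.044]]),(.5855,.0453,.238),0);print(P)
go((P[0][0],P[0][1],.1615),108.3)
t=[]
for c,o in(("scene",(338,194)),("side",(326,235)),("wrist",(240,170))):
    y,x=max(0,o[1]-50),max(0,o[0]-65); t.append(cv2.resize(ps[c]["frame"][y:y+100,x:x+130],(390,300),interpolation=cv2.INTER_CUBIC))
t.append(cv2.resize(ps["wrist"]["frame"],(390,300)))
cv2.imwrite("pics/c7.png",np.vstack([np.hstack(t[:2]),np.hstack(t[2:])])[:,:,::-1])
E
```

```text
wrist stylus_tip (array([324.224, 215.72 ]), 0.9) [0.516  0.0656 0.065 ]
wrist seam_start (array([326.272, 205.52 ]), 0.93) [0.5172 0.0671 0.044 ]
wrist seam_corner (array([315.712, 329.6  ]), 0.82) [ 0.5448 -0.0461  0.044 ]
scene stylus_tip (array([337.728, 190.4  ]), 0.45) [0.5223 0.0662 0.065 ]
scene seam_start (array([335.424, 193.52 ]), 0.88) [0.5164 0.0627 0.044 ]
scene seam_corner (array([293.696, 211.4  ]), 0.67) [ 0.5441 -0.0441  0.044 ]
scene seam_end (array([308.608, 236.6  ]), 0.85) [ 0.6169 -0.0237  0.044 ]
side stylus_tip (array([327.616, 228.68 ]), 0.58) [0.5162 0.0692 0.065 ]
side seam_start (array([328.832, 235.8  ]), 0.92) [0.5136 0.0696 0.044 ]
side seam_end (array([289.792, 198.8  ]), 0.62) [ 0.6186 -0.0303  0.044 ]
[[ 0.5158  0.0696  0.044 ]
 [ 0.5434 -0.0441  0.044 ]
 [ 0.6134 -0.0272  0.044 ]]
now [0.5156 0.0697 0.182 ] yaw 108.31 t 16.55 F [-0.1  0.8 -0.4] w 15.9 g 30.0
slide [-0.2  0.1 20.5] ang [ 0.   -0.    0.01]
```

View pics/c7.png

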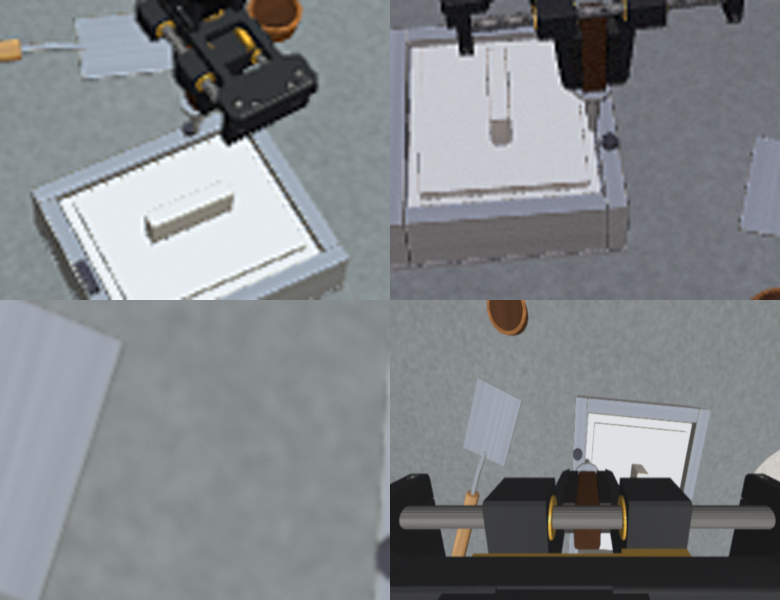

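The crops show the lid seated in the pan and the stylus tip over the groove beside the round stud: side crop tip at (592,125), stud at (610,142). I'll lower it.

Call:
drive_tool:
  rows:
    - {"gripper": 10, "slide": [0, 0, 4], "angular": [0, 0, 0]}
    - {"gripper": 10, "slide": [0, 0, 8], "angular": [0, 0, 0]}
    - {"gripper": 10, "slide": [0, 0, 12], "angular": [0, 0, 0]}
    - {"gripper": 10, "slide": [0, 0, 15], "angular": [0, 0, 0]}
    - {"gripper": 10, "slide": [0, 0, 17.5], "angular": [0, 0, 0]}
    - {"gripper": 10, "slide": [0, 0, 19.5], "angular": [0, 0, 0]}
    - {"gripper": 10, "slide": [0, 0, 21], "angular": [0, 0, 0]}
    - {"gripper": 10, "slide": [0, 0, 22], "angular": [0, 0, 0]}
    - {"gripper": 10, "slide": [0, 0, 22], "angular": [0, 0, 0]}
    - {"gripper": 10, "slide": [0, 0, 22], "angular": [0, 0, 0]}

```text
time_s: 17.8
tcp_pos: [0.5157, 0.0696, 0.1602]
tcp_rot: [0.0, 0.586, 0.811, 0.0]
force: [-0.5, 0.1, 0.7]
gripper_width: 0.175
grip_force: 30.0
```

```bash
python3 - <<'E'
from h import *
go((.5434,-.0441,.160),108.3)
go((.5158,.0696,.160),108.3)
E
```

```text
now [0.5157 0.0696 0.1602] yaw 108.30 t 17.8 F [-0.5  0.1  0.7] w 15.4 g 30.0
slide [-116.6   -9.4    0.2] ang [ 0.01  0.   -0.  ]
now [0.5157 0.0696 0.1602] yaw 108.30 t 17.8 F [-0.5  0.1  0.7] w 15.4 g 30.0
slide [-0.   0.1  0.2] ang [ 0.01  0.   -0.  ]
```

Call:
drive_tool:
  rows:
    - {"gripper": 10, "slide": [0, 0, 0.5], "angular": [0, 0, 0]}
    - {"gripper": 10, "slide": [-3.5, -0.3, 0.6], "angular": [0, 0, 0]}
    - {"gripper": 10, "slide": [-7, -0.6, 0.6], "angular": [0, 0, 0]}
    - {"gripper": 10, "slide": [-10.5, -0.8, 0.6], "angular": [0, 0, 0]}
    - {"gripper": 10, "slide": [-14, -1.1, 0.6], "angular": [0, 0, 0]}
    - {"gripper": 10, "slide": [-17.5, -1.4, 0.6], "angular": [0, 0, 0]}
    - {"gripper": 10, "slide": [-21, -1.7, 0.6], "angular": [0, 0, 0]}
    - {"gripper": 10, "slide": [-24.5, -2, 0.6], "angular": [0, 0, 0]}
    - {"gripper": 10, "slide": [-28, -2.3, 0.6], "angular": [0, 0, 0]}
    - {"gripper": 10, "slide": [-31.5, -2.5, 0.6], "angular": [0, 0, 0]}

```text
time_s: 19.05
tcp_pos: [0.5234, 0.039, 0.1597]
tcp_rot: [-0.0, 0.586, 0.81, 0.0]
force: [-1.1, 4.9, 5.1]
gripper_width: 0.181
grip_force: 30.0
```

```bash
python3 - <<'E'
from h import *
np.set_printoptions(precision=4,suppress=True)
go((.5434,-.0441,.160),108.3)
s=r.sense()["tcp_pos"]; print(place(np.array([s-[.5855,.0453,0]]),(0,0,-.238),0))
p=get_image("side"); y,x=140,220
cv2.imwrite("pics/c8.png",cv2.resize(p["frame"][y:y+140,x:x+180],None,fx=4,fy=4,interpolation=cv2.INTER_CUBIC)[:,:,::-1])
E
```

```text
now [0.5234 0.039  0.1597] yaw 108.28 t 19.05 F [-1.1  4.9  5.1] w 16.0 g 30.0
slide [-85.2  -7.   -0.3] ang [ 0.03 -0.04 -0.02]
[[-0.0619  0.0085  0.1597]]
```

View pics/c8.png

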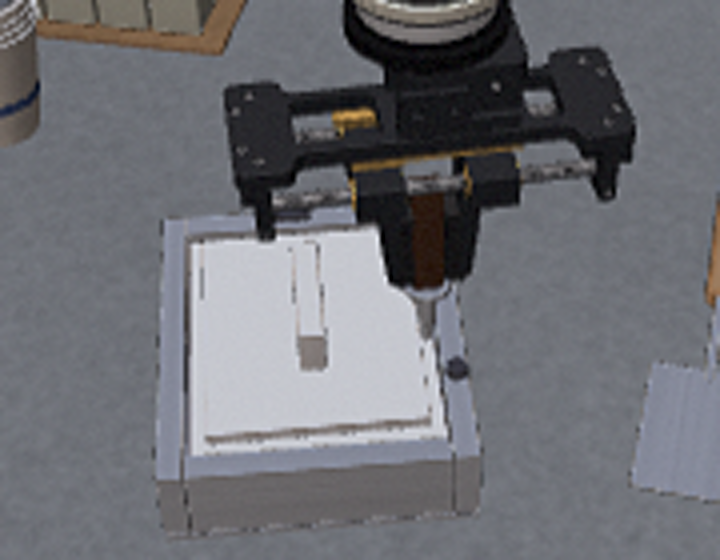

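The crop shows the tip at about (428,335), in the groove between panel and rim. The contact is firm at 5 N, so I'll ease off a little and go on.

Call:
drive_tool:
  rows:
    - {"gripper": 10, "slide": [-3.5, -0.3, -0.3], "angular": [0, 0, 0]}
    - {"gripper": 10, "slide": [-7, -0.6, -0.3], "angular": [0, 0, 0]}
    - {"gripper": 10, "slide": [-10.5, -0.9, -0.3], "angular": [0, 0, 0]}
    - {"gripper": 10, "slide": [-14, -1.2, -0.3], "angular": [0, 0, 0]}
    - {"gripper": 10, "slide": [-17.5, -1.4, -0.3], "angular": [0, 0, 0]}
    - {"gripper": 10, "slide": [-21, -1.7, -0.3], "angular": [0, 0, 0]}
    - {"gripper": 10, "slide": [-24.5, -2, -0.3], "angular": [0, 0, 0]}
    - {"gripper": 10, "slide": [-28, -2.3, -0.3], "angular": [0, 0, 0]}
    - {"gripper": 10, "slide": [-31.5, -2.6, -0.3], "angular": [0, 0, 0]}
    - {"gripper": 10, "slide": [-35, -2.9, -0.3], "angular": [0, 0, 0]}

```text
time_s: 20.35
tcp_pos: [0.5314, 0.0047, 0.1597]
tcp_rot: [-0.0, 0.586, 0.811, 0.0]
force: [-1.2, 4.1, 4.7]
gripper_width: 0.181
grip_force: 30.0
```

```bash
python3 - <<'E'
from h import *
np.set_printoptions(precision=4,suppress=True)
go((.5434,-.0441,.160),108.3)
s=r.sense()["tcp_pos"]; print(place(np.array([s-[.5855,.0453,0]]),(0,0,-.238),0))
p=get_image("scene");
for p in(get_image("side"),p):
  q=spots(p,["stylus_tip"]);print(q and (q,atz(p,q["stylus_tip"][0],.044)))
E
```

```text
now [0.5314 0.0047 0.1597] yaw 108.29 t 20.35 F [-1.2  4.1  4.7] w 15.9 g 30.0
slide [-50.1  -3.9  -0.3] ang [-0.   -0.02 -0.01]
[[-0.0622 -0.0267  0.1597]]
({'stylus_tip': (array([326.592, 209.6  ]), 0.53)}, array([ 0.5295, -0.0072,  0.044 ]))
({'stylus_tip': (array([314.368, 207.28 ]), 0.59)}, array([0.5433, 0.0055, 0.044 ]))
```

Call:
drive_tool:
  rows:
    - {"gripper": 10, "slide": [-3.5, -0.3, -0.2], "angular": [0, 0, 0]}
    - {"gripper": 10, "slide": [-7, -0.5, -0.2], "angular": [0, 0, 0]}
    - {"gripper": 10, "slide": [-10.5, -0.8, -0.2], "angular": [0, 0, 0]}
    - {"gripper": 10, "slide": [-14, -1.1, -0.2], "angular": [0, 0, 0]}
    - {"gripper": 10, "slide": [-17.5, -1.4, -0.2], "angular": [0, 0, 0]}
    - {"gripper": 10, "slide": [-21, -1.6, -0.2], "angular": [0, 0, 0]}
    - {"gripper": 10, "slide": [-24.5, -1.9, -0.2], "angular": [0, 0, 0]}
    - {"gripper": 10, "slide": [-28, -2.2, -0.2], "angular": [0, 0, 0]}
    - {"gripper": 10, "slide": [-31.5, -2.5, -0.2], "angular": [0, 0, 0]}
    - {"gripper": 10, "slide": [-35, -2.7, -0.2], "angular": [0, 0, 0]}

```text
time_s: 21.8
tcp_pos: [0.5398, -0.0296, 0.1599]
tcp_rot: [-0.0, 0.586, 0.811, -0.0]
force: [-1.5, 2.7, 3.2]
gripper_width: 0.177
grip_force: 30.0
```

```bash
python3 - <<'E'
from h import *
np.set_printoptions(precision=4,suppress=True)
go((.5434,-.0441,.160),108.3)
s=r.sense()["tcp_pos"]; print(place(np.array([s-[.5855,.0453,0]]),(0,0,-.238),0))
E
```

```text
now [ 0.5398 -0.0296  0.1599] yaw 108.30 t 21.8 F [-1.5  2.7  3.2] w 15.6 g 30.0
slide [-14.9  -1.2  -0.1] ang [-0.01 -0.   -0.  ]
[[-0.062  -0.062   0.1599]]
```

Call:
drive_tool:
  rows:
    - {"gripper": 10, "slide": [-3.5, -0.3, -0.1], "angular": [0, 0, 0]}
    - {"gripper": 10, "slide": [-7, -0.6, -0.1], "angular": [0, 0, 0]}
    - {"gripper": 10, "slide": [-10.5, -0.9, -0.1], "angular": [0, 0, 0]}
    - {"gripper": 10, "slide": [-13.5, -1.1, -0.1], "angular": [0, 0, 0]}
    - {"gripper": 10, "slide": [-15, -1.2, -0.1], "angular": [0, 0, 0]}
    - {"gripper": 10, "slide": [-15, -1.2, -0.1], "angular": [0, 0, 0]}
    - {"gripper": 10, "slide": [-15.2, 1.3, -0.1], "angular": [0, 0, 0]}
    - {"gripper": 10, "slide": [-15.5, 4.8, -0.1], "angular": [0, 0, 0]}
    - {"gripper": 10, "slide": [-15.8, 8.3, -0.1], "angular": [0, 0, 0]}
    - {"gripper": 10, "slide": [-16, 11.8, -0.1], "angular": [0, 0, 0]}

```text
time_s: 23.05
tcp_pos: [0.5562, -0.0407, 0.1599]
tcp_rot: [-0.0, 0.586, 0.811, -0.0]
force: [-3.6, -0.4, 2.8]
gripper_width: 0.176
grip_force: 30.0
```

```bash
python3 - <<'E'
from h import *
np.set_printoptions(precision=4,suppress=True)
go((.6134,-.0272,.160),108.3)
s=r.sense()["tcp_pos"]; print(place(np.array([s-[.5855,.0453,0]]),(0,0,-.238),0))
E
```

```text
now [ 0.5562 -0.0407  0.1599] yaw 108.31 t 23.05 F [-3.6 -0.4  2.8] w 15.5 g 30.0
slide [-5.1 58.5 -0.1] ang [-0.02 -0.    0.01]
[[-0.0488 -0.0767  0.1599]]
```

Call:
drive_tool:
  rows:
    - {"gripper": 10, "slide": [-0.3, 3.5, -0.1], "angular": [0, 0, 0]}
    - {"gripper": 10, "slide": [-0.6, 7, -0.1], "angular": [0, 0, 0]}
    - {"gripper": 10, "slide": [-0.9, 10.5, -0.1], "angular": [0, 0, 0]}
    - {"gripper": 10, "slide": [-1.2, 14, -0.1], "angular": [0, 0, 0]}
    - {"gripper": 10, "slide": [-1.5, 17.5, -0.1], "angular": [0, 0, 0]}
    - {"gripper": 10, "slide": [-1.8, 21, -0.1], "angular": [0, 0, 0]}
    - {"gripper": 10, "slide": [-2.1, 24.5, -0.1], "angular": [0, 0, 0]}
    - {"gripper": 10, "slide": [-2.4, 28, -0.1], "angular": [0, 0, 0]}
    - {"gripper": 10, "slide": [-2.7, 31.5, -0.1], "angular": [0, 0, 0]}
    - {"gripper": 10, "slide": [-3.1, 35, -0.1], "angular": [0, 0, 0]}

```text
time_s: 24.3
tcp_pos: [0.5905, -0.0327, 0.1601]
tcp_rot: [-0.0, 0.586, 0.811, -0.0]
force: [-1.8, -0.0, 1.6]
gripper_width: 0.176
grip_force: 30.0
```

```bash
python3 - <<'E'
from h import *
np.set_printoptions(precision=4,suppress=True)
go((.6134,-.0272,.160),108.3)
s=r.sense()["tcp_pos"]; print(place(np.array([s-[.5855,.0453,0]]),(0,0,-.238),0))
E
```

```text
now [ 0.5905 -0.0327  0.1601] yaw 108.30 t 24.3 F [-1.8 -0.   1.6] w 15.5 g 30.0
slide [-2.  23.5  0.1] ang [-0. -0. -0.]
[[-0.0135 -0.077   0.1601]]
```

Finish to the oblong stud, with a short dwell there.

Call:
drive_tool:
  rows:
    - {"gripper": 10, "slide": [-0.3, 3.5, 0], "angular": [0, 0, 0]}
    - {"gripper": 10, "slide": [-0.6, 7, 0], "angular": [0, 0, 0]}
    - {"gripper": 10, "slide": [-0.9, 10.5, 0], "angular": [0, 0, 0]}
    - {"gripper": 10, "slide": [-1.2, 14, 0], "angular": [0, 0, 0]}
    - {"gripper": 10, "slide": [-1.5, 17.5, 0], "angular": [0, 0, 0]}
    - {"gripper": 10, "slide": [-1.8, 21, 0], "angular": [0, 0, 0]}
    - {"gripper": 10, "slide": [-2, 24, 0], "angular": [0, 0, 0]}
    - {"gripper": 10, "slide": [-2, 24, 0], "angular": [0, 0, 0]}
    - {"gripper": 10, "slide": [-2, 24, 0], "angular": [0, 0, 0]}
    - {"gripper": 10, "slide": [-2, 24, 0], "angular": [0, 0, 0]}

```text
time_s: 25.55
tcp_pos: [0.6138, -0.0271, 0.1602]
tcp_rot: [0.0, 0.586, 0.811, 0.0]
force: [1.0, 1.0, 0.3]
gripper_width: 0.176
grip_force: 30.0
```

```bash
python3 - <<'E'
from h import *
np.set_printoptions(precision=4,suppress=True)
go((.4724,.3681,.206),108.3)
s=r.sense()["tcp_pos"]; print(place(np.array([s-[.5855,.0453,0]]),(0,0,-.238),0))
E
```

```text
now [ 0.6138 -0.0271  0.1602] yaw 108.30 t 25.55 F [1.  1.  0.3] w 15.5 g 30.0
slide [419.6 -10.1 -45.9] ang [0.03 0.01 0.  ]
[[ 0.0104 -0.0771  0.1602]]
```

Call:
drive_tool:
  rows:
    - {"gripper": 10, "slide": [0, 0, -15], "angular": [0, 0, 0]}
    - {"gripper": 10, "slide": [0, 0, -45], "angular": [0, 0, 0]}
    - {"gripper": 10, "slide": [20, 0, -65], "angular": [0, 0, 0]}
    - {"gripper": 10, "slide": [65, -1, -65], "angular": [0, 0, 0]}
    - {"gripper": 10, "slide": [115, -2, -65], "angular": [0, 0, 0]}
    - {"gripper": 10, "slide": [165, -4, -65], "angular": [0, 0, 0]}
    - {"gripper": 10, "slide": [215, -5, -65], "angular": [0, 0, 0]}
    - {"gripper": 10, "slide": [265, -6, -65], "angular": [0, 0, 0]}
    - {"gripper": 10, "slide": [315, -7, -65], "angular": [0, 0, 0]}
    - {"gripper": 10, "slide": [360, -9, -60], "angular": [0, 0, 0]}

```text
time_s: 26.8
tcp_pos: [0.4906, 0.3144, 0.2215]
tcp_rot: [0.0, 0.585, 0.811, 0.001]
force: [0.9, 0.2, -0.6]
gripper_width: 0.178
grip_force: 30.0
```

Call:
drive_tool:
  rows:
    - {"gripper": 10, "slide": [35, -1, 5], "angular": [0, 0, 0]}
    - {"gripper": 10, "slide": [52, -1, 10], "angular": [0, 0, 0]}
    - {"gripper": 10, "slide": [59.6, -1.1, 14], "angular": [0, 0, 0]}
    - {"gripper": 10, "slide": [59.6, -1.1, 14], "angular": [0, 0, 0]}
    - {"gripper": 10, "slide": [59.6, -1.1, 14], "angular": [0, 0, 0]}
    - {"gripper": 10, "slide": [59.6, -1.1, 14], "angular": [0, 0, 0]}
    - {"gripper": 10, "slide": [59.6, -1.1, 14], "angular": [0, 0, 0]}
    - {"gripper": 10, "slide": [59.6, -1.1, 14], "angular": [0, 0, 0]}
    - {"gripper": 10, "slide": [59.6, -1.1, 14], "angular": [0, 0, 0]}
    - {"gripper": 10, "slide": [59.6, -1.1, 14], "angular": [0, 0, 0]}

```text
time_s: 28.05
tcp_pos: [0.4723, 0.3681, 0.2061]
tcp_rot: [-0.0, 0.586, 0.811, 0.0]
force: [0.0, -0.3, 0.1]
gripper_width: 0.179
grip_force: 30.0
```

```bash
python3 - <<'E'
from h import *
np.set_printoptions(precision=4,suppress=True)
go((.4724,.3681,.1364),108.3)
ps={c:get_image(c) for c in("wrist","scene","side")}
z=r.sense()["tcp_pos"][2]-.1164
for c,p in ps.items():
  q=spots(p,["stylus_tip","stand_hole0"])
  for k,v in q.items(): print(c,k,v,atz(p,v[0],z if k=="stylus_tip" else .06))
t=[]
for c,o in(("scene",(450,150)),("side",(328,340)),("wrist",(324,210))):
    y,x=min(400-110,max(0,o[1]-55)),max(0,o[0]-60); t.append(cv2.resize(ps[c]["frame"][y:y+110,x:x+85+35],(390,358),interpolation=cv2.INTER_CUBIC)[:300,:260] if 0 else cv2.resize(ps[c]["frame"][y:y+110,x:x+120],(264,242),interpolation=cv2.INTER_CUBIC))
cv2.imwrite("pics/c9.png",np.hstack(t)[:,:,::-1])
E
```

```text
now [0.4723 0.3681 0.2061] yaw 108.30 t 28.05 F [ 0.  -0.3  0.1] w 15.8 g 30.0
slide [-0.   0.1 69.7] ang [ 0. -0.  0.]
wrist stylus_tip (array([322.176, 213.8  ]), 0.69) [0.4712 0.3663 0.0897]
wrist stand_hole0 (array([325.504, 198.52 ]), 0.77) [0.4728 0.3698 0.06  ]
scene stylus_tip (array([453.504, 150.48 ]), 0.71) [0.4856 0.3611 0.0897]
scene stand_hole0 (array([451.072, 154.6  ]), 0.97) [0.4759 0.3653 0.06  ]
side stylus_tip (array([327.168, 367.6  ]), 0.58) [0.4742 0.3665 0.0897]
side stand_hole0 (array([328.384, 377.2  ]), 0.68) [0.4722 0.3675 0.06  ]
```

View pics/c9.png

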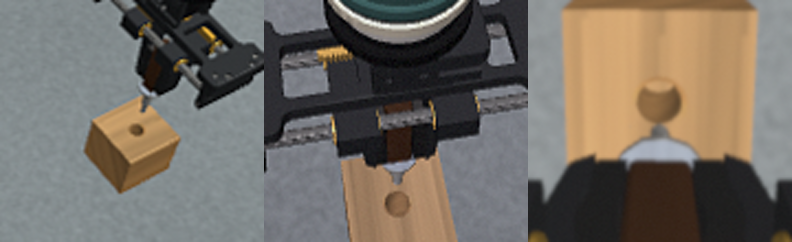

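The crops show the stylus upright, with its tip lined up over the hole in all three views. I'll insert it.

Call:
drive_tool:
  rows:
    - {"gripper": 10, "slide": [0, 0, 12], "angular": [0, 0, 0]}
    - {"gripper": 10, "slide": [0, 0, 22], "angular": [0, 0, 0]}
    - {"gripper": 10, "slide": [0, 0, 28], "angular": [0, 0, 0]}
    - {"gripper": 10, "slide": [0, 0, 32], "angular": [0, 0, 0]}
    - {"gripper": 10, "slide": [0, 0, 36], "angular": [0, 0, 0]}
    - {"gripper": 10, "slide": [0, 0, 41], "angular": [0, 0, 0]}
    - {"gripper": 10, "slide": [0, 0, 48], "angular": [0, 0, 0]}
    - {"gripper": 10, "slide": [0, 0, 55], "angular": [0, 0, 0]}
    - {"gripper": 10, "slide": [0, 0, 61], "angular": [0, 0, 0]}
    - {"gripper": 10, "slide": [0, 0, 65], "angular": [0, 0, 0]}

```text
time_s: 29.75
tcp_pos: [0.4722, 0.368, 0.1405]
tcp_rot: [-0.0, 0.586, 0.811, -0.0]
force: [-0.5, 0.9, -1.0]
gripper_width: 0.177
grip_force: 30.0
```

Call:
drive_tool:
  rows:
    - {"gripper": 10, "slide": [0, 0, 2], "angular": [0, 0, 0]}
    - {"gripper": 10, "slide": [0, 0, 4], "angular": [0, 0, 0]}
    - {"gripper": 10, "slide": [0, 0, 4.5], "angular": [0, 0, 0]}
    - {"gripper": 10, "slide": [0, 0, 4.5], "angular": [0, 0, 0]}
    - {"gripper": 24, "slide": [0, 0, 4.5], "angular": [0, 0, 0]}
    - {"gripper": 40, "slide": [0, 0, 4.5], "angular": [0, 0, 0]}
    - {"gripper": 50, "slide": [0, 0, 4.5], "angular": [0, 0, 0]}
    - {"gripper": 50, "slide": [0, 0, -15], "angular": [0, 0, 0]}
    - {"gripper": 50, "slide": [0, 0, -55], "angular": [0, 0, 0]}
    - {"gripper": 50, "slide": [0, 0, -105], "angular": [0, 0, 0]}

```text
time_s: 31.0
tcp_pos: [0.4719, 0.3678, 0.2475]
tcp_rot: [-0.0, 0.586, 0.811, -0.001]
force: [1.1, 0.3, -0.7]
gripper_width: 0.567
grip_force: 0.0
```

```bash
python3 - <<'E'
from h import *
np.set_printoptions(precision=4,suppress=True)
go((.4724,.3681,.25),108.3)
ps={c:get_image(c) for c in("wrist","scene","side")}
print("lid",fit([ps["scene"],ps["side"]],"lid",(.585,.045,.238),.04))
t=[]
for c,o in(("scene",(380,190)),("side",(320,300)),("wrist",(324,190))):
    y,x=min(400-160,max(0,o[1]-80)),o[0]-100; t.append(cv2.resize(ps[c]["frame"][y:y+160,x:x+200],(400,300),interpolation=cv2.INTER_CUBIC)[:,:])
t.append(t[0]*0)
cv2.imwrite("pics/c10.png",np.vstack([np.hstack(t[:2]),np.hstack(t[2:])])[:,:,::-1])
E
```

```text
now [0.4719 0.3678 0.2475] yaw 108.30 t 31.0 F [ 1.1  0.3 -0.7] w 49.9 g 0.0
slide [ 0.2  0.6 -2.5] ang [-0.08  0.02 -0.  ]
lid (array([0.5861, 0.0424, 0.2536]), np.float64(1.0984889990360083), 2)
```

View pics/c10.png

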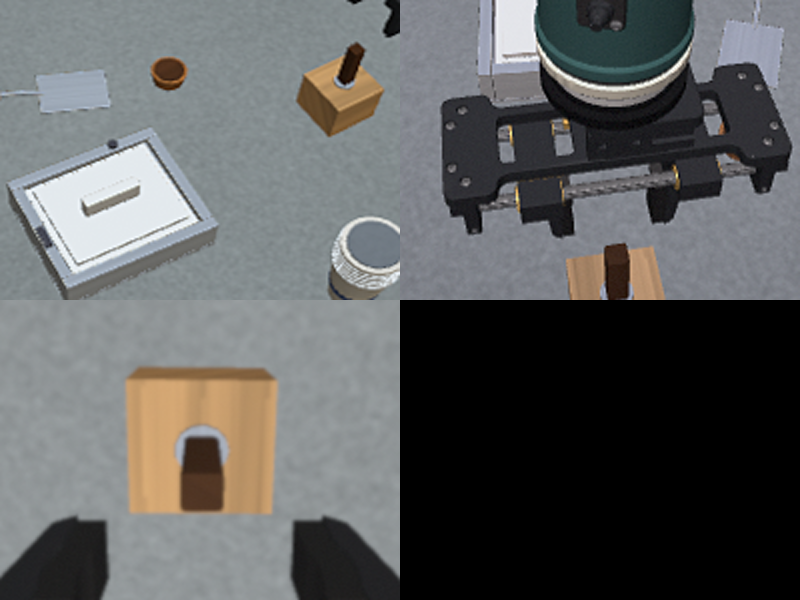

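The stylus stands upright with its collar on the stand, the lid lies flat in the pan, and the bystanders visible here haven't moved. I'll hand the job in.

```bash
python3 -c "
from rig import r
print(r.job_done())"
```

```text
the job is handed in; nothing more can be done
None
```

I handed the job in at about 31 s of the 72 s allowed: the lid is in the recess, the groove was traced from the round stud round the corner to the oblong stud, and the stylus is back upright in its stand; no verdict came back.

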